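# Show a grinding ball to the inspection camera on a tilting track

### The job

The ceramic grinding ball lies at the low end of the hinged two-rail inspection track. Tilt the track by its white handle so that the ball rolls in front of the inspection camera's lens, comes to rest square on the lens axis and stays there, still, for five seconds while it is photographed; then let it roll gently back against the lower stop, set the track softly down on its rest and let go of the handle. Never touch the ball, never let it run fast into a stop (ceramic chips: keep it at about 0.25 m/s or slower), and leave the camera and the other things on the bench alone.

Things in the scene. Friction and masses are not known exactly. Their poses are not given: they have to be found in the camera images.
- rig: Fixed aluminium base plate of the inspection track, 110 mm (x) by 520 mm (y) by 12 mm, screwed to the bench. Origin: centre of its underside, on the bench. Its y axis runs along the track, from the handle end (-y) to the hinge end (+y); its x axis is horizontal across the track, towards the camera's side; z up.
- track (a joint): Lift angle of the track (rad) about a level hinge along the rig's x axis. 0 = handle end down on its rest, rails sloping 0.08 rad down towards the handle (the start). It grows as the handle is raised: 0.08 = rails level, above that the ball runs towards the hinge; hard stop at 0.20. Free hinge (damping 0.3 N m s/rad, friction 0.03 N m): let go, the track falls back.
- hinge (a point): Point on the track's hinge axis, midway between the rails: 200 mm along +y from the rig's origin, 110 mm above the bench. The rails are 8 mm steel rods 40 mm apart between centres, running straight from this axis; two thinner keeper rods above cage the ball. The track weighs about 0.7 kg; lifting it at the handle takes about 6 N with the ball on it.
- handle (a point): Centre of the handle: a straight white plastic grip in line with the track beyond its low end plate, 100 mm long (along the track), flat sides 18 mm apart, 26 mm high. 465 mm from the hinge axis along the rails and 5 mm above the rails' axes; 78 mm above the bench at the start. 40 mm free on both sides and 50 mm below. Axes: y along the track to the hinge, z square to the rails.
- ball: White ceramic grinding ball, diameter 50 mm, about 0.25 kg (0.17 to 0.35), caged between the track's four rods; origin at its centre, its axes turn as it rolls. Its centre is 21 mm above the rails' axes; it rolls without slip on a rolling radius of 18 mm, accelerating at about 5.5 m/s^2 per rad of slope. Rolling friction holds it only on slopes under about 0.005 rad.
- low_stop (a point): Where the ball's centre is when the ball rests on the rails against the rubber bumper of the lower (handle) end plate; moves with the track; 345 mm from the hinge axis along the rails.
- high_stop (a point): The same at the upper bumper beside the hinge, 45 mm from the hinge axis along the rails. Travel from stop to stop: 300 mm.
- camera: Inspection camera on a heavy fixed post stand on the track's +x side, axes parallel to the rig's. Base 100 x 120 mm, post 231 mm high, horizontal barrel 34 mm in diameter with a 48 mm ring light at its front, lens axis 131 mm above the bench, pointing along -x, square to the track. Origin: centre of the base's underside, straight below the lens axis.
- view (a point): The sharp-focus point on the lens axis, 84 mm in front of the lens, 131 mm above the bench: the ball's centre is here when the ball stands in the middle of the picture with the rails level.
- wash_bottle: Bystander: white plastic squeeze bottle, 74 mm in diameter, 230 mm high with its spout, standing loose. Origin: centre of its underside.
- mill_jar: Bystander: closed steel milling jar, 94 mm in diameter, 100 mm high, standing loose on the robot's side of the track. Origin: centre of its underside.
- dish: Bystander: shallow glass dish, 90 mm in diameter, 16 mm high, loose, on the camera's side of the track near the handle end. Origin: centre of its underside.

How it is judged:
By the outcome, as a careful person would: the job done as asked, in the order asked, and still so for the second after the job is handed in, with the robot touching nothing.
It also fails if it takes over 61 s, if anything falls off the work surface, if the arm or the gripper's body presses on something with over 40 N, if the wrist force passes 120 N, or if a joint passes its speed limit or range.

### The arm

A 6-joint arm with a two-finger parallel gripper is mounted at the origin on the work surface. World frame = base frame: x ahead of the robot, y to its left, z up, the work surface at z = 0. Lengths are in m, angles in rad, forces in N, time in s.
With the tool pointing down it reaches from about 0.375 to 0.975 m from the base axis. Payload 3.8 kg.
Tool frame: the origin (TCP) lies at the very end of the fingers, on their centre line; the grasp point (between the pads) lies 19 mm behind it; z points along the fingers, y is the line along which they close (so a half turn about z gives the same grasp; the last joint's range is limited). The gripper opens to 88 mm and grips with 3 to 60 N. Pads are 18 mm wide; open, the fingers measure 123 mm over their backs; the gripper's body (75 mm by 187 mm) begins 45 mm behind the grasp point.
Start: joints at [-1.325, 0.264, 1.604, -0, 1.274, -0.037], TCP at [0.188, -0.648, 0.239] pointing down, gripper open.
Joint ranges: [-2.63, 2.63], [-0.94, 2.18], [0.31, 2.57], [-1.31, 4.45], [0, 2.66], [-2.55, 2.55]. Speed limits (rad/s): [2.57, 2.57, 3.14, 3.14, 3.14, 3.14].

### API

Orientations are given as a unit quaternion [x, y, z, w].
In Python, from cell import robot gives the robot as it stands.
- The arm moves only by the tool move_arm, never from a script. Its argument "targets" is a list that holds one entry, the list of rows, each a list of 6 numbers: the shift along the tool's x, y, z in units of 25 mm (1.0 is 25 mm), then the turn, a rotation vector about the tool's x, y, z in units of 8 degrees (1.0 is 8 degrees). A call has 1 to 8 rows; each row is the pose to reach, as a shift and turn from the pose commanded when the call began, along the tool's axes at that moment; what a row does not reach only later rows make up. A row lasts 1/10 s, in which the tool goes at most 50 mm and 8.59 degrees, less where a joint would pass 70% of its speed; a pose out of reach is approached as far as the arm can. A call with a gripper value outside its range is refused whole. "gripper" is the opening, from 0 (shut) to 1 (fully open), set as the call begins (left out, the last holds). The fingers move at their own pace and stop on an object; "newtons" is the grip in N (left out, the last holds). Time passes only in rows, so rows that repeat a pose let the fingers close. It gives the time, the measured TCP pose, the force, the opening and the grip force at its end, in the units of the state.
- robot.get_obs(): the state, without advancing time (a new reading comes with each control period).
- robot.get_image(name): name is "scene" or "side" or "wrist"; returns (picture, depth): 400x640x3 uint8, red, green, blue; 400x640 float32, m along the optical axis (not along the pixel's ray), 0 where there is no reading.
- robot.camera_info(name): a dict with "fx", "fy", "cx", "cy" (pixels), "dist" ([k1, k2, p1, p2, k3] as OpenCV has them; the pictures are not rectified), "R" (3x3) and "t" (3): a world point X has camera coordinates R X + t. Camera axes: x right, y down, z forward; pixel columns grow to the right and rows downward; lengths in m; the calibration is good to about 2 mm. A picture is of the moment at which its call begins: read the wrist's pose just before it. camera_info takes no time and is no camera call; for the wrist camera it gives the pose at the moment of the call.
- robot.hand_in(): hands the job in; it is judged then, once.
The state is a dict: "clock": time; "qpos": joint angles; "dq": joint speeds; "effort": joint torques, N m; "eef_pos": TCP position; "ee_rot": TCP orientation; "force": force on the tool from outside, world axes, zero at the start; "ft_torque": the same for the moment, N m; "finger_gap": finger opening in m; "gripper_force": force on a finger pad.
Only numpy, scipy, OpenCV 4.12 (cv2) and the standard library are available. Lean on these libraries where they do the work, as an engineer would, in place of code of your own. Each camera call takes 0.05 s, during which the arm holds its last target. There are 200 camera calls.

## Working session

There is one attempt and no reset: what is moved stays moved. The work goes in short steps, Python scripts to look and compute and a tool call to move; the robot and the scene stay as the last step left them, time stands still between calls to the robot, and variables do not carry over. Pictures are saved under pics/ and viewed, at most 10 in all, crops included, and the job is handed in when it is done.

Besides the shell and the picture viewer there is one more tool, called as a command line: name --argument value ..., lists and objects as JSON in quotes. move_arm: Moves the arm, as the interface text tells. Its arguments: {"type":"object","properties":{"targets":{"type":"array"},"gripper":{"type":"number"},"newtons":{"type":"number"}},"required":["targets"]}

```bash
mkdir -p pics; ls; python3 - <<'E'
from cell import robot
import cv2
for n in("scene","side"):
    im,d=robot.get_image(n); cv2.imwrite(f"pics/{n}0.png",im[:,:,::-1]); import numpy as np; np.save(f"pics/{n}0.npy",d)
    print(n,robot.camera_info(n))
o=robot.get_obs();print(o)
E
```

```text
pics
scene {'fx': 366.9644571942104, 'fy': 366.9644571942104, 'cx': 327.0566876081451, 'cy': 196.01835068098953, 'dist': array([-0.07576403,  0.        ,  0.        ,  0.        ,  0.        ]), 'R': array([[ 0.30194301,  0.95332336,  0.00223225],
       [ 0.5712947 , -0.1790688 , -0.80097236],
       [-0.76318594,  0.24312328, -0.59869716]]), 't': array([-0.27978079, -0.20509699,  1.43715488])}
side {'fx': 468.69115216752544, 'fy': 468.69115216752544, 'cx': 320.74559588082394, 'cy': 203.68042107848387, 'dist': array([-0.0983651,  0.       ,  0.       ,  0.       ,  0.       ]), 'R': array([[-0.8516552 , -0.52399319,  0.01070303],
       [-0.37328896,  0.59212539, -0.71417287],
       [ 0.36788418, -0.61222436, -0.69988753]]), 't': array([0.52957889, 0.20133541, 1.2108384 ])}
{'clock': 0.1, 'qpos': array([-1.32489253e+00,  2.64683780e-01,  1.60525309e+00,  3.35246210e-06,
        1.27370983e+00, -3.68889214e-02]), 'dq': array([-1.09004308e-03, -4.44019097e-03, -1.63981353e-03, -4.98363494e-05,
       -1.85451811e-04,  3.79491882e-04]), 'effort': array([ 2.15883051e-04, -5.03618968e+01, -3.58069360e+01,  7.30970129e-02,
        2.32331408e-02, -5.14632347e-05]), 'eef_pos': array([ 0.18819785, -0.64755115,  0.23750004]), 'ee_rot': array([ 9.90019726e-01,  1.40925113e-01, -1.05542517e-04, -1.02158486e-03]), 'force': array([-0.15903544,  1.32470613,  0.17233179]), 'ft_torque': array([-0.02916834,  0.02555174, -0.03879341]), 'gripper_force': 0.0, 'finger_gap': 0.08812502790121453}
```

View pics/scene0.png

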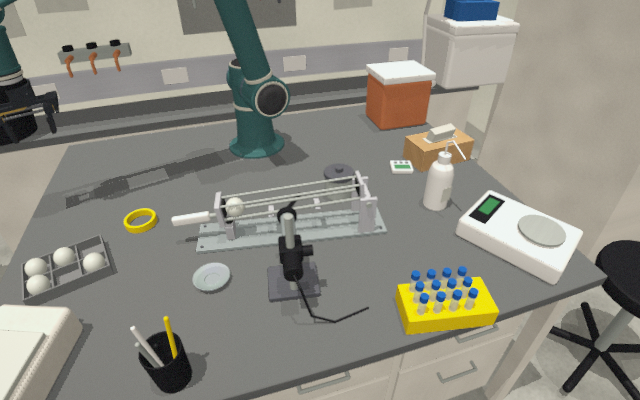

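View pics/side0.png

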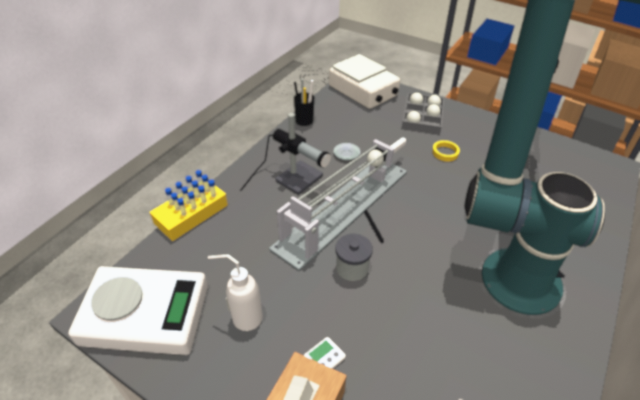

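Scene: handle at about (190,219), ball at (234,207), hinge posts at (365,205), camera base at (293,282). Side: handle at (390,145), ball (376,157), camera barrel (310,150). Next, enlarged crops.

```bash
python3 - <<'E'
import cv2
a=cv2.imread("pics/scene0.png")[165:305,165:395]; cv2.imwrite("pics/c1.png",cv2.resize(a,None,fx=3.4,fy=3.4,interpolation=cv2.INTER_CUBIC))
a=cv2.imread("pics/side0.png")[105:275,255:425]; cv2.imwrite("pics/c2.png",cv2.resize(a,None,fx=3.5,fy=3.5,interpolation=cv2.INTER_CUBIC))
E
```

```text
(no output)
```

View pics/c1.png

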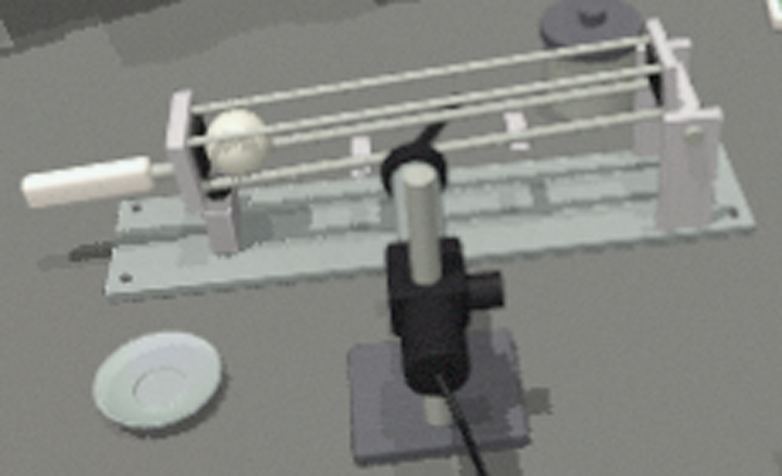

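View pics/c2.png

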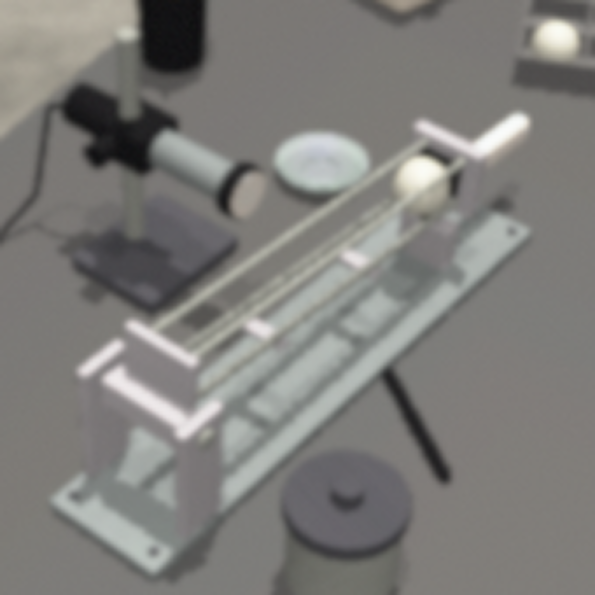

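c1 (scene, ×3.4): plate corners at (108,288), (752,222), (122,205), (728,150); handle from (25,190) to (150,175); ball (238,140); camera post top (418,175). c2 (side, ×3.5): plate corners (530,232), (52,497), (155,570); ring front (247,192); ball (422,183). I'll fit the rig and camera poses to these.

```bash
cat > h.py <<'E'
import numpy as np, cv2
from scipy.optimize import least_squares
from scipy.spatial.transform import Rotation as Rn
CI=None
def proj(ci,P):
    K=np.array([[ci["fx"],0,ci["cx"]],[0,ci["fy"],ci["cy"]],[0,0,1]])
    return cv2.projectPoints(np.atleast_2d(np.array(P,float)),cv2.Rodrigues(ci["R"])[0],ci["t"],K,ci["dist"])[0][:,0]
def rigw(p,L): # rig local->world
    c,s=np.cos(p[2]),np.sin(p[2]); return np.array([p[0]+c*L[0]-s*L[1],p[1]+s*L[0]+c*L[1],L[2]])
def trk(d,h,th,x=0): # d from hinge along rails, h square above the rail axes, track angle th
    a=th-0.08
    return [x,0.2-d*np.cos(a)-h*np.sin(a),0.11+d*np.sin(a)+h*np.cos(a)]
E
python3 - <<'E'
from cell import robot
from h import *
S=robot.camera_info("scene");D=robot.camera_info("side")
cs=lambda u,v:((u+.5)/3.4-.5+165,(v+.5)/3.4-.5+165)
cd=lambda u,v:((u+.5)/3.5-.5+255,(v+.5)/3.5-.5+105)
px,py,t=.055,.26,.012
obs=[(S,cs(108,288),[px,-py,t]),(S,cs(752,222),[px,py,t]),(S,cs(122,205),[-px,-py,t]),(S,cs(728,150),[-px,py,t]),
(D,cd(530,232),[-px,-py,t]),(D,cd(52,497),[px,py,t]),(D,cd(155,571),[-px,py,t]),
(S,cs(88,182),trk(.465,.005,0)),(S,cs(238,140),trk(.345,.021,0)),(D,cd(422,183),trk(.345,.021,0))]
# camera params: q = rig-local cx,cy of origin; ring centre x
def f(p):
    r=[]
    for c,o,L in obs: r+=list(proj(c,rigw(p,L))[0]-o)
    r+=list(proj(D,rigw(p,[p[3],p[4],.131]))[0]-cd(247,192))
    return r
for yaw in(0,):
    s=least_squares(f,[.6,-.2,yaw,.09,0],loss="soft_l1")
    print(s.x,s.cost);print(np.round(np.array(f(s.x)).reshape(-1,2),1).tolist())
p=s.x; np.save("p.npy",p)
print("handle",rigw(p,trk(.465,.005,0)),"hinge",rigw(p,[0,.2,.11]))
for X in(.1,.15,.17,.2,.22):print(X,[(proj(S,rigw(p,[X,p[4],z]))[0]-165)*3.4 for z in(0,.231)])
E
```

```text
[ 0.53202623  0.01921153 -0.15065325  0.08587679 -0.01647261] 11.495291087050338
[[-2.3, 0.8], [0.4, 0.1], [-1.5, -2.0], [-2.8, -3.0], [0.5, -0.4], [-1.6, 0.5], [-1.0, 0.5], [-0.3, -0.5], [0.3, -0.0], [-1.3, 1.7], [-0.0, 0.0]]
handle [ 0.49253715 -0.24092147  0.07782368] hinge [0.56204304 0.21694618 0.11      ]
0.1 [array([418.64680651, 308.87101519]), array([396.75958166,  61.27888182])]
0.15 [array([423.62520873, 357.62410785]), array([401.35024114, 106.49050903])]
0.17 [array([425.74519339, 378.27578618]), array([403.32972456, 125.89441656])]
0.2 [array([429.07515398, 410.58342115]), array([406.46926658, 156.55860457])]
0.22 [array([431.40136301, 433.05791339]), array([408.68472431, 178.11587414])]
```

move_arm --targets '[[[18.6,-16.7,-7.2,0,0,-8.1],[18.6,-16.7,-7.2,0,0,-8.1],[18.6,-16.7,-7.2,0,0,-8.1],[18.6,-16.7,-7.2,0,0,-8.1],[18.6,-16.7,-7.2,0,0,-8.1],[18.6,-16.7,-7.2,0,0,-8.1],[18.6,-16.7,-7.2,0,0,-8.1],[18.6,-16.7,-7.2,0,0,-8.1]]]'

```text
clock: 0.9
eef_pos: [0.3917, -0.3198, 0.3496]
ee_rot: [0.759, 0.651, 0.0, -0.0]
force: [1.7, -0.6, 0.4]
finger_gap: 0.088
gripper_force: 0.0
```

```bash
python3 - <<'E'
from cell import robot
import cv2,numpy as np
print(robot.get_obs()["eef_pos"])
ci=robot.camera_info("wrist");im,d=robot.get_image("wrist"); cv2.imwrite("pics/w0.png",im[:,:,::-1]); np.savez("pics/w0.npz",d=d,**ci)
print(ci)
E
```

```text
[ 0.39173477 -0.31982517  0.34958342]
{'fx': 291.56530477160993, 'fy': 291.56530477160993, 'cx': 317.63500300936533, 'cy': 203.74817043627968, 'dist': array([0.00112962, 0.        , 0.        , 0.        , 0.        ]), 'R': array([[ 9.88322573e-01, -1.52376063e-01, -1.62067284e-04],
       [-1.45484034e-01, -9.43935554e-01,  2.96344505e-01],
       [-4.53087900e-02, -2.92860386e-01, -9.55081100e-01]]), 't': array([-0.43561292, -0.31773022,  0.42039083])}
```

View pics/w0.png

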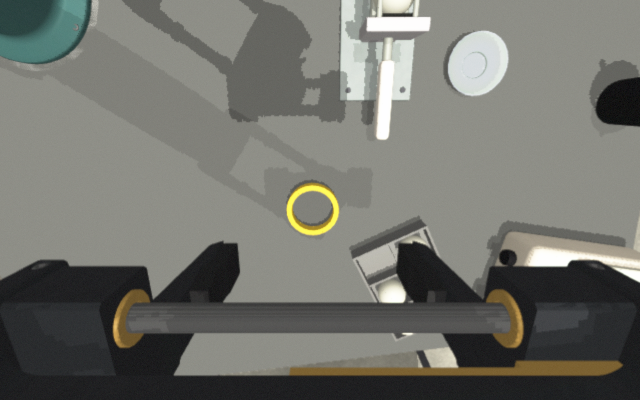

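The wrist view shows the handle at (385,100) and the ball at (398,3), with the picture's up direction along rig +y. I need to move further along +y to see the inspection camera.

move_arm --targets '[[[10.7,3.6,-2.4,0,0,0],[10.7,3.6,-2.4,0,0,0],[10.7,3.6,-2.4,0,0,0],[10.7,3.6,-2.4,0,0,0],[10.7,3.6,-2.4,0,0,0],[10.7,3.6,-2.4,0,0,0],[10.7,3.6,-2.4,0,0,0],[10.7,3.6,-2.4,0,0,0]]]'

```text
clock: 1.75
eef_pos: [0.522, -0.0713, 0.4089]
ee_rot: [0.76, 0.65, -0.001, -0.0]
force: [0.1, -0.6, -0.9]
finger_gap: 0.0882
gripper_force: 0.0
```

```bash
python3 - <<'E'
from cell import robot
import cv2,numpy as np
o=robot.get_obs();print(o["eef_pos"],np.abs(o["dq"]).max())
ci=robot.camera_info("wrist");im,d=robot.get_image("wrist"); cv2.imwrite("pics/w1.png",im[:,:,::-1]); np.savez("pics/w1.npz",d=d,**ci)
cv2.imwrite("pics/w1b.png",cv2.resize(im[:260,160:640,::-1],None,fx=1.66,fy=1.66,interpolation=cv2.INTER_CUBIC))
E
```

```text
[ 0.52204089 -0.07130159  0.40886729] 0.03705473090403694
```

View pics/w1b.png

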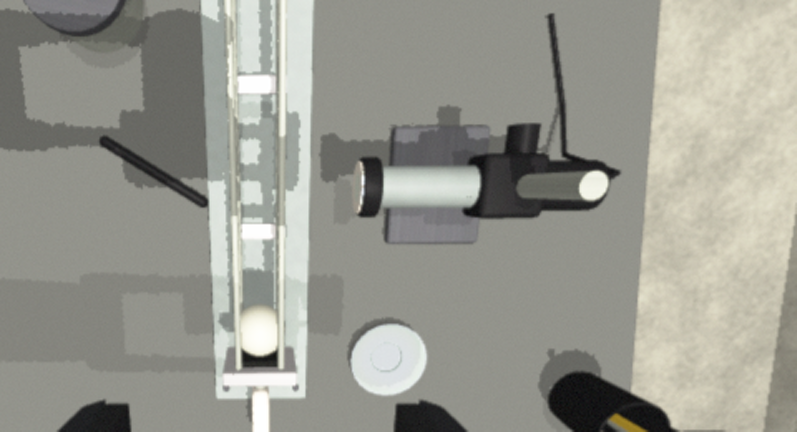

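Wrist crop (×1.66, offset 160,0): ball (259,331), plate handle-end corners (217,398) and (305,398), lens barrel centreline at row 187 from u=370 to 480, post top (593,185), camera base corners (391,126), (489,126), (477,243), (386,243). I'll refit using the wrist view.

```bash
python3 - <<'E'
from cell import robot
from h import *
S=robot.camera_info("scene");D=robot.camera_info("side")
W={k:v for k,v in np.load("pics/w1.npz").items()}; dep=W["d"]
cs=lambda u,v:((u+.5)/3.4-.5+165,(v+.5)/3.4-.5+165)
cd=lambda u,v:((u+.5)/3.5-.5+255,(v+.5)/3.5-.5+105)
cw=lambda u,v:((u+.5)/1.66-.5+160,(v+.5)/1.66-.5)
px,py,t=.055,.26,.012
A=[(S,cs(108,288),[px,-py,t]),(S,cs(752,222),[px,py,t]),(D,cd(530,232),[-px,-py,t]),(D,cd(52,497),[px,py,t]),(D,cd(155,571),[-px,py,t]),
(S,cs(88,182),trk(.465,.005,0)),(S,cs(238,140),trk(.345,.021,0)),(D,cd(422,183),trk(.345,.021,0))]
B=[(W,cw(217,398),[-px,-py,t]),(W,cw(305,398),[px,-py,t]),(W,cw(259,331),trk(.345,.021,0))]
def mk(obs,wr):
  def f(p):
    r=[]
    for c,o,L in obs: r+=list((proj(c,rigw(p,L))[0]-o))
    if wr:
        for X,L,o in((p[3],.131,(370,187)),(p[5],.131,(440,187)),(p[6],.231,(593,185))): r+=list(proj(W,rigw(p,[X,p[4],L]))[0]-cw(*o))
        for sx,sy,o in((-1,1,(391,126)),(1,1,(489,126)),(1,-1,(477,243)),(-1,-1,(386,243))):
            r+=list(proj(W,rigw(p,[p[7]+.05*sx,p[4]+.06*sy,p[8]]))[0]-cw(*o))
    else: r+=list((proj(D,rigw(p,[p[3],p[4],.131]))[0]-cd(247,192)))
    return r
  return f
for nm,ob,wr in(("wrist",B,1),("both",A+B,1),("ext",A,0)):
    f=mk(ob,wr);s=least_squares(f,[.53,.02,-.15,.09,-.016,.15,.2,.17,.012],loss="soft_l1",x_scale=[.1]*9)
    p=s.x;print(nm,np.round(p,4),s.cost);print(np.round(np.array(f(p)).reshape(-1,2),1).tolist())
    print(" handle",rigw(p,trk(.465,.005,0)),"d view",.2-p[4])
    if nm!="ext": np.save(nm+".npy",p)
K=np.array([[W["fx"],0,W["cx"]],[0,W["fy"],W["cy"]],[0,0,1]])
for o in((217+5,396),(300,396),(259,331),(440,187),(400,225),(593,185),(262,240)):
    u,v=cw(*o);z=float(np.median(dep[int(v)-1:int(v)+2,int(u)-1:int(u)+2]));n=cv2.undistortPoints(np.array([[[u,v]]]),K,W["dist"])[0,0]
    print(o,z,W["R"].T@(np.array([*n,1])*z-W["t"]))
E
```

```text
wrist [ 0.5309  0.0191 -0.1427  0.0948 -0.0141  0.1532  0.2155  0.1906  0.0103] 3.645004779042155
[[-0.6, 1.2], [0.6, 0.5], [0.0, -2.2], [0.0, 0.4], [-0.0, -0.2], [-0.0, -0.0], [1.0, 0.3], [0.2, -0.6], [-0.8, -0.3], [-0.4, 0.4]]
 handle [ 0.49352175 -0.24131471  0.07782368] d view 0.21411423781361805
both [ 0.5312  0.0186 -0.1455  0.0945 -0.0132  0.1529  0.2152  0.1904  0.01  ] 8.675599066816673
[[-2.5, 0.9], [0.1, -0.4], [0.5, -0.7], [-1.0, 0.8], [-0.2, 0.7], [-0.6, -0.3], [0.1, 0.0], [-1.1, 1.6], [-0.8, 1.3], [0.4, 0.8], [-0.0, -2.0], [0.0, 0.2], [-0.0, -0.2], [0.0, 0.1], [1.1, 0.2], [0.3, -0.5], [-0.9, -0.2], [-0.5, 0.4]]
 handle [ 0.49305746 -0.24169129  0.07782368] d view 0.21317454852841858
ext [ 0.5308  0.0185 -0.1486  0.0869 -0.0157  0.15    0.2     0.17    0.012 ] 4.795776721587142
[[-2.6, 0.6], [-0.0, -0.3], [0.8, -0.5], [-1.0, 0.7], [-0.3, 0.6], [-0.7, -0.6], [-0.0, -0.2], [-0.9, 1.6], [0.0, -0.0]]
 handle [ 0.49187184 -0.24175501  0.07782368] d view 0.2157297389666583
(222, 396) 0.5896956324577332 [ 0.44782578 -0.22614896  0.01260714]
(300, 396) 0.5897400975227356 [ 0.54171064 -0.24089021  0.01247507]
(259, 331) 0.4450543522834778 [ 0.51139858 -0.11823825  0.12779372]
(440, 187) 0.38887035846710205 [ 0.67496072 -0.01604258  0.14717377]
(400, 225) 0.5253130197525024 [ 0.67547038 -0.05573664  0.01644926]
(593, 185) 0.308118999004364 [ 0.74199394 -0.0254918   0.23135687]
(262, 240) 0.5341283679008484 [ 0.52497118 -0.04877465  0.01247822]
```

```bash
cat >> h.py <<'E'
def cloud(W,d,u0,u1,v0,v1):
    K=np.array([[W["fx"],0,W["cx"]],[0,W["fy"],W["cy"]],[0,0,1]])
    v,u=np.mgrid[v0:v1,u0:u1]; z=d[v0:v1,u0:u1].ravel().astype(float)
    n=cv2.undistortPoints(np.stack([u.ravel(),v.ravel()],1)[:,None].astype(float),K,np.array(W["dist"]))[:,0]
    P=(np.c_[n,np.ones(len(n))]*z[:,None]-W["t"])@W["R"]
    return P,z>0
def sphere(W,d,c0,im=None,rad=9):
    """sphere r=25mm fitted to depth near guess c0"""
    u,v=proj(W,c0)[0].astype(int); P,m=cloud(W,d,u-rad-6,u+rad+7,v-rad-6,v+rad+7)
    for g in(.012,.008):
        r=np.linalg.norm(P-c0,axis=1); q=P[m&(abs(r-.025)<g)]
        if len(q)<15: return c0,len(q)
        s=least_squares(lambda c:np.linalg.norm(q-c,axis=1)-.025,c0,loss="soft_l1",f_scale=.001); c0=s.x
    return c0,len(q)
E
python3 - <<'E'
from cell import robot
from h import *
p=np.load("both.npy");W=dict(np.load("pics/w1.npz"));d=W["d"]
b0=rigw(p,trk(.345,.021,0));print("pred ball",b0)
print("wrist",sphere(W,d,b0))
for n in("side","scene"):
    ci=robot.camera_info(n); dd=np.load(f"pics/{n}0.npy"); print(n,sphere(ci,dd,b0))
# barrel
P,m=cloud(W,d,160+232,160+288,95,130); q=P[m&(P[:,2]>.134)&(P[:,2]<.152)]
f=lambda a:np.hypot((q[:,0]-.67)*-np.sin(a[1])+(q[:,1]-a[0])*np.cos(a[1]),q[:,2]-a[2])-.017
s=least_squares(f,[-.01,-.145,.131],loss="soft_l1",f_scale=.001);print("barrel y at x=.67, yaw, z",s.x,len(q),np.std(s.fun))
# plate edges: points at z~.012
P,m=cloud(W,d,280,360,0,240); k=m&(abs(P[:,2]-.0125)<.003); q=P[k]
yaws=[]
q2=q[:,:2]
for y0 in np.arange(-.2,.12,.02):
    pass
from cv2 import minAreaRect
# track rails: points above .09 for the rods, line fit
P,m=cloud(W,d,290,340,0,180); k=m&(P[:,2]>.08)&(P[:,2]<.15); q=P[k]
c=np.cos(p[2]);sn=np.sin(p[2]);loc=(q[:,:2]-p[:2])@np.array([[c,-sn],[sn,c]])
for sgn in(-1,1):
    h=loc[(abs(loc[:,0]-sgn*.02)<.01)&(loc[:,1]>-.1)]; fit=np.polyfit(h[:,1],h[:,0],1) if len(h)>20 else None; print("rod",sgn,len(h),fit)
E
```

```text
pred ball [ 0.5105884  -0.12207428  0.10336227]
wrist (array([ 0.51033662, -0.12388264,  0.10334106]), 734)
side (array([ 0.5096615 , -0.12683712,  0.10397699]), 263)
scene (array([ 0.51155536, -0.12394953,  0.10254743]), 356)
barrel y at x=.67, yaw, z [-0.01476613 -0.15273286  0.13063169] 1422 0.0009994213635286817
rod -1 1235 [ 0.00360485 -0.01849805]
rod 1 1172 [0.0010491  0.01905646]
```

Barrel axis, ball and rails agree with their known heights to within 1 mm. Yaw is about -0.15, the ball must travel about 132 mm, and the handle is at (0.492, -0.243, 0.078). I'll go above the handle.

move_arm --targets '[[[-7.0,-0.1,4,0,0,0],[-7.0,-0.1,8.4,0,0,0],[-7.0,-0.1,8.4,0,0,0],[-7.0,-0.1,8.4,0,0,0],[-7.0,-0.1,8.4,0,0,0],[-7.0,-0.1,8.4,0,0,0],[-7.0,-0.1,8.4,0,0,0],[-7.0,-0.1,8.4,0,0,0]]]'

```text
clock: 2.6
eef_pos: [0.4911, -0.245, 0.1993]
ee_rot: [0.761, 0.648, -0.0, -0.001]
force: [0.7, 0.6, 0.5]
finger_gap: 0.0875
gripper_force: 0.0
```

```bash
python3 - <<'E'
from cell import robot
from h import *
o=robot.get_obs();print(o["eef_pos"],o["ee_rot"],np.abs(o["dq"]).max(),o["force"])
W=robot.camera_info("wrist");im,d=robot.get_image("wrist")
cv2.imwrite("pics/w2.png",im[:,:,::-1])
P,m=cloud(W,d,150,500,0,400)
k=m&(abs(P[:,0]-.492)<.03)&(abs(P[:,1]+.243)<.06)&(P[:,2]>.07)&(P[:,2]<.11)
q=P[k];print(len(q))
for y in np.arange(-.30,-.18,.012):
    a=q[abs(q[:,1]-y)<.006]
    if len(a)>5: print(round(y,3),len(a),a[:,0].min().round(4),a[:,0].max().round(4),np.median(a[:,2]).round(4))
E
```

```text
[ 0.49112847 -0.24499007  0.19928088] [ 7.61367132e-01  6.48320579e-01 -1.33860414e-04 -7.06290604e-04] 0.039273836080611906 [0.69000697 0.57761293 0.45099666]
2133
-0.288 101 0.478 0.4959 0.086
-0.276 212 0.4785 0.4977 0.0872
-0.264 220 0.4805 0.4995 0.0882
-0.252 232 0.4825 0.5013 0.0891
-0.24 248 0.4834 0.503 0.0902
-0.228 262 0.4856 0.5048 0.0911
-0.216 268 0.4876 0.5065 0.092
-0.204 294 0.4887 0.5084 0.093
-0.192 245 0.4908 0.508 0.0888
```

move_arm --targets '[[[0.05,0.06,1.5,0,0,-0.07],[0.05,0.06,3,0,0,-0.07],[0.05,0.06,4.3,0,0,-0.07],[0.05,0.06,5.2,0,0,-0.07],[0.05,0.06,5.6,0,0,-0.07],[0.05,0.06,5.6,0,0,-0.07],[0.05,0.06,5.6,0,0,-0.07]]]'

```text
clock: 3.35
eef_pos: [0.4956, -0.2436, 0.0615]
ee_rot: [0.757, 0.653, 0.001, 0.002]
force: [0.4, 0.3, 0.8]
finger_gap: 0.0881
gripper_force: 0.0
```

move_arm --targets '[[[0,0,0,0,0,0],[0,0,0,0,0,0],[0,0,0,0,0,0],[0,0,0,0,0,0],[0,0,0,0,0,0],[0,0,0,0,0,0],[0,0,0,0,0,0],[0,0,0,0,0,0]]]' --gripper 0.1 --newtons 25

```text
clock: 4.15
eef_pos: [0.4938, -0.2431, 0.0593]
ee_rot: [0.757, 0.653, -0.0, -0.0]
force: [0.0, 0.4, -0.4]
finger_gap: 0.0258
gripper_force: 0.0
```

```bash
cat > look.py <<'E'
from cell import robot
from h import *
import sys
Y=np.array([np.sin(.15),np.cos(.15)]); LOW={"side":np.array([.50966,-.12684]),"scene":np.array([.51156,-.12395])}
def look(guess,cam="side"):
    ci=robot.camera_info(cam); o=robot.get_obs(); im,d=robot.get_image(cam); best=(0,0,0)
    for g in np.arange(guess-.03,guess+.031,.01):
        c0=np.array([*(LOW[cam]+Y*g),.105+.023*min(1,max(0,g/.06))])
        c,n=sphere(ci,d,c0)
        if n>best[1]: best=(c,n,0)
    c,n,_=best; g=(c[:2]-LOW[cam])@Y if n else np.nan
    return g,n,c,o,im
if __name__=="__main__":
    g0=float(sys.argv[1]); out=[]
    for i in range(int(sys.argv[2])):
        g,n,c,o,im=look(g0); print("t %.3f travel %.4f n %d z %.4f | tcp %s F %s"%(o["clock"],g,n,c[2],np.round(o["eef_pos"],4),np.round(o["force"],1)))
    print(o["ee_rot"].round(4),o["finger_gap"],o["gripper_force"])
    if len(sys.argv)>3: cv2.imwrite(sys.argv[3],im[:,:,::-1])
E
python3 look.py 0 2
```

```text
t 4.150 travel -0.0035 n 292 z 0.1069 | tcp [ 0.4938 -0.2431  0.0593] F [ 0.   0.4 -0.4]
t 4.200 travel -0.0032 n 294 z 0.1062 | tcp [ 0.4938 -0.2431  0.0593] F [ 0.5 -0.   0.3]
[ 7.572e-01  6.532e-01 -0.000e+00 -1.000e-04] 0.022299488538841106 0.0
```

move_arm --targets '[[[0,0,0,0,0,0],[0,0,0,0,0,0],[0,0,0,0,0,0],[0,0,0,0,0,0]]]'

```text
clock: 4.65
eef_pos: [0.4932, -0.243, 0.0593]
ee_rot: [0.757, 0.653, -0.0, -0.001]
force: [-3.9, -0.4, 3.5]
finger_gap: 0.0174
gripper_force: 25.0
```

```bash
cat > look.py <<'E'
from cell import robot
from h import *
import sys
PR=np.load("rig.npy")
def cost(ci,d,g,th,off=0):
    c=rigw(PR,trk(.345-g,.021,th)); u,v=proj(ci,c)[0].astype(int)
    K=np.array([[ci["fx"],0,ci["cx"]],[0,ci["fy"],ci["cy"]],[0,0,1]])
    vv,uu=np.mgrid[v-13:v+14,u-13:u+14]
    n=cv2.undistortPoints(np.stack([uu.ravel(),vv.ravel()],1)[:,None].astype(float),K,ci["dist"])[:,0]
    r=np.c_[n,np.ones(len(n))]; cc=ci["R"]@c+ci["t"]
    a=(r*r).sum(1);b=r@cc;disc=b*b-a*(cc@cc-.0245**2); m=disc>0
    zp=(b[m]-np.sqrt(disc[m]))/a[m]; zm=d[vv.ravel()[m],uu.ravel()[m]]
    return np.minimum(abs(zp-zm),.012).mean()
def travel(ci,d,th):
    G=np.arange(-.015,.3,.001); C=np.array([cost(ci,d,g,th) for g in G]); i=C.argmin()
    G2=np.arange(G[i]-.003,G[i]+.003,.0002);C2=[cost(ci,d,g,th) for g in G2]; f=np.polyfit(G2,C2,2)
    return -f[1]/2/f[0],min(C2)
def angle(o): # from the TCP, rigid grip (z at rest in z0.npy)
    return (o["eef_pos"][2]-np.load("z0.npy"))/.463
if __name__=="__main__":
    for i in range(int(sys.argv[1])):
        for cam in sys.argv[2].split(","):
            ci=robot.camera_info(cam);o=robot.get_obs();im,d=robot.get_image(cam);g,e=travel(ci,d,angle(o))
            print("%s t %.3f th %.4f travel %.4f err %.4f | tcp %s F %s"%(cam,o["clock"],angle(o),g,e,np.round(o["eef_pos"],4),np.round(o["force"],1)))
    print(o["ee_rot"].round(4),o["finger_gap"],o["gripper_force"])
    if len(sys.argv)>3: cv2.imwrite(sys.argv[3],im[:,:,::-1])
E
python3 - <<'E'
import numpy as np
# rig origin from wrist-fitted ball at the low stop, yaw -.15
b=np.array([.51034,-.12388]);Y=np.array([np.sin(.15),np.cos(.15)])
y=.2-.345*np.cos(.08)+.021*np.sin(.08)
# .021*sin: trk -> -h*sin(a), a=-.08
p=np.array([*(b-Y*y),-.15]);print(p,y);np.save("rig.npy",p)
from cell import robot
o=robot.get_obs();np.save("z0.npy",o["eef_pos"][2])
import look
for n in("side","scene"): print(n,look.travel(robot.camera_info(n),np.load(f"pics/{n}0.npy"),0))
W=dict(np.load("pics/w1.npz"));print(look.travel(W,W["d"],0))
E
python3 look.py 2 side,scene
```

```text
[ 0.53159285  0.01674142 -0.15      ] -0.14221838010105106
side (np.float64(-0.0013169688412741965), np.float64(0.004098753832322886))
scene (np.float64(0.0010625999744211243), np.float64(0.003822359735074556))
(np.float64(0.00024296431174384602), np.float64(0.0021049518733676676))
side t 4.650 th 0.0000 travel -0.0013 err 0.0044 | tcp [ 0.4932 -0.243   0.0593] F [-3.9 -0.4  3.5]
scene t 4.700 th -0.0000 travel 0.0013 err 0.0037 | tcp [ 0.4932 -0.243   0.0593] F [-5.2  0.6  3.1]
side t 4.750 th -0.0000 travel -0.0017 err 0.0044 | tcp [ 0.4932 -0.243   0.0593] F [-5.9  0.6  3.4]
scene t 4.800 th 0.0000 travel 0.0011 err 0.0036 | tcp [ 0.4933 -0.243   0.0593] F [-5.1  0.4  3.8]
[ 7.572e-01  6.532e-01 -4.000e-04 -6.000e-04] 0.01768484192397224 24.994006091728806
```

The handle is held and the travel readings repeat to 0.3 mm (bias -1.5 mm for side, +1.2 mm for scene). I'll lift to about 0.09 rad.

move_arm --targets '[[[-0.02,0,-0.19,0,-0.07,0],[-0.05,0,-0.46,0,-0.18,0],[-0.07,0,-0.74,0,-0.29,0],[-0.08,0,-1.02,0,-0.39,0],[-0.1,0,-1.26,0,-0.49,0],[-0.1,0,-1.49,0,-0.57,0],[-0.11,0,-1.64,0,-0.63,0],[-0.11,0,-1.67,0,-0.64,0]]]'

```text
clock: 5.65
eef_pos: [0.4928, -0.2456, 0.1016]
ee_rot: [0.756, 0.653, -0.034, 0.029]
force: [-4.8, -2.0, -5.2]
finger_gap: 0.0178
gripper_force: 25.0
```

```bash
python3 look.py 2 side,scene
```

```text
side t 5.650 th 0.0913 travel 0.0030 err 0.0039 | tcp [ 0.4928 -0.2456  0.1016] F [-4.8 -2.  -5.2]
scene t 5.700 th 0.0912 travel 0.0062 err 0.0038 | tcp [ 0.4929 -0.2456  0.1015] F [-4.1 -1.9 -5.4]
side t 5.750 th 0.0908 travel 0.0042 err 0.0038 | tcp [ 0.4929 -0.2456  0.1013] F [-4.8 -1.7 -5.6]
scene t 5.800 th 0.0906 travel 0.0076 err 0.0036 | tcp [ 0.4929 -0.2456  0.1012] F [-4.7 -1.6 -5.9]
[ 0.7564  0.6526 -0.0343  0.0288] 0.017363813992811505 24.994211057201028
```

move_arm --targets '[[[0,0,-0.05,0,-0.02,0],[0,0,-0.11,0,-0.04,0],[0,0,-0.11,0,-0.04,0],[0,0,-0.11,0,-0.04,0],[0,0,-0.11,0,-0.04,0],[0,0,-0.11,0,-0.04,0],[0,0,-0.11,0,-0.04,0],[0,0,-0.11,0,-0.04,0]]]'

```text
clock: 6.65
eef_pos: [0.4928, -0.2456, 0.1038]
ee_rot: [0.756, 0.652, -0.037, 0.031]
force: [-5.3, -2.8, -5.8]
finger_gap: 0.0179
gripper_force: 25.0
```

```bash
python3 look.py 2 side,scene
```

```text
side t 6.650 th 0.0961 travel 0.0391 err 0.0038 | tcp [ 0.4928 -0.2456  0.1038] F [-5.3 -2.8 -5.8]
scene t 6.700 th 0.0961 travel 0.0461 err 0.0041 | tcp [ 0.4928 -0.2457  0.1038] F [-5.6 -1.9 -5.9]
side t 6.750 th 0.0961 travel 0.0465 err 0.0038 | tcp [ 0.4928 -0.2456  0.1038] F [-4.9 -2.5 -5.5]
scene t 6.800 th 0.0961 travel 0.0537 err 0.0040 | tcp [ 0.4928 -0.2456  0.1038] F [-4.6 -2.6 -5.7]
[ 0.7563  0.6524 -0.0365  0.0306] 0.0173782422557747 24.994030371308327
```

move_arm --targets '[[[0,0,0.15,0,0.06,0],[0,0,0.32,0,0.12,0],[0.01,0,0.46,0,0.18,0],[0.01,0,0.46,0,0.18,0],[0.01,0,0.46,0,0.18,0]]]'

```text
clock: 7.35
eef_pos: [0.4929, -0.2454, 0.0919]
ee_rot: [0.757, 0.653, -0.026, 0.022]
force: [-5.0, 3.0, -4.9]
finger_gap: 0.0174
gripper_force: 25.0
```

```bash
python3 look.py 3 side
```

```text
side t 7.350 th 0.0706 travel 0.0961 err 0.0037 | tcp [ 0.4929 -0.2454  0.0919] F [-5.   3.  -4.9]
side t 7.400 th 0.0707 travel 0.0989 err 0.0038 | tcp [ 0.4929 -0.2453  0.092 ] F [-4.5  4.5 -5.2]
side t 7.450 th 0.0708 travel 0.1020 err 0.0037 | tcp [ 0.4929 -0.2454  0.0921] F [-4.5  3.6 -4.7]
[ 0.7568  0.6527 -0.0264  0.0217] 0.017544094748284698 24.99406849499792
```

move_arm --targets '[[[0,0,-0.06,0,-0.02,0],[0,0,-0.1,0,-0.04,0],[0,0,-0.1,0,-0.04,0],[0,0,-0.1,0,-0.04,0],[0,0,-0.1,0,-0.04,0]]]'

```text
clock: 8.0
eef_pos: [0.4928, -0.2455, 0.0947]
ee_rot: [0.757, 0.653, -0.029, 0.024]
force: [-5.5, 2.8, -5.5]
finger_gap: 0.0177
gripper_force: 25.0
```

```bash
python3 look.py 3 side
```

```text
side t 8.000 th 0.0766 travel 0.1281 err 0.0034 | tcp [ 0.4928 -0.2455  0.0947] F [-5.5  2.8 -5.5]
side t 8.050 th 0.0766 travel 0.1298 err 0.0037 | tcp [ 0.4929 -0.2455  0.0948] F [-4.7  2.1 -4. ]
side t 8.100 th 0.0765 travel 0.1315 err 0.0037 | tcp [ 0.4929 -0.2454  0.0947] F [-4.6  3.3 -4.9]
[ 0.7567  0.6527 -0.0287  0.0237] 0.017844653571925106 24.993934691883624
```

move_arm --targets '[[[0,0,0.12,0,0.05,0],[0,0,0.2,0,0.08,0],[0,0,0.2,0,0.08,0],[0,0,0.2,0,0.08,0],[0,0,0.14,0,0.05,0],[0,0,0.08,0,0.03,0]]]'

```text
clock: 8.75
eef_pos: [0.4929, -0.2454, 0.0927]
ee_rot: [0.757, 0.653, -0.027, 0.022]
force: [-5.6, 3.2, -5.2]
finger_gap: 0.0178
gripper_force: 25.0
```

```bash
python3 look.py 3 side
```

```text
side t 8.750 th 0.0721 travel 0.1380 err 0.0039 | tcp [ 0.4929 -0.2454  0.0927] F [-5.6  3.2 -5.2]
side t 8.800 th 0.0727 travel 0.1373 err 0.0038 | tcp [ 0.4929 -0.2454  0.0929] F [-5.6  4.2 -4.9]
side t 8.850 th 0.0725 travel 0.1365 err 0.0035 | tcp [ 0.4929 -0.2454  0.0929] F [-4.8  2.9 -5.2]
[ 0.7567  0.6528 -0.0271  0.0223] 0.017825956604377337 24.993666484951973
```

move_arm --targets '[[[0,0,-0.1,0,-0.04,0],[0,0,-0.17,0,-0.06,0],[0,0,-0.17,0,-0.06,0],[0,0,-0.17,0,-0.06,0],[0,0,-0.17,0,-0.06,0],[0,0,-0.14,0,-0.05,0]]]'

```text
clock: 9.5
eef_pos: [0.4929, -0.2455, 0.0963]
ee_rot: [0.757, 0.653, -0.03, 0.025]
force: [-5.9, 1.9, -5.4]
finger_gap: 0.0177
gripper_force: 25.0
```

```bash
python3 look.py 3 side pics/s3.png; python3 - <<'E'
import cv2
a=cv2.imread("pics/s3.png")[105:235,255:425]; cv2.imwrite("pics/s3c.png",cv2.resize(a,None,fx=4.5,fy=4.5,interpolation=cv2.INTER_CUBIC))
E
```

```text
side t 9.500 th 0.0800 travel 0.1256 err 0.0037 | tcp [ 0.4929 -0.2455  0.0963] F [-5.9  1.9 -5.4]
side t 9.550 th 0.0797 travel 0.1250 err 0.0037 | tcp [ 0.4929 -0.2455  0.0962] F [-4.4  3.5 -5.9]
side t 9.600 th 0.0798 travel 0.1245 err 0.0037 | tcp [ 0.4928 -0.2455  0.0962] F [-4.4  2.3 -4.6]
[ 0.7567  0.6526 -0.0298  0.0247] 0.017840581008000355 24.994003660976887
```

Rolling friction looks smaller than expected (about 0.001 rad), and level reads at about 0.081. I'll nudge the ball gently forward.

move_arm --targets '[[[0,0,-0.12,0,-0.05,0],[0,0,-0.18,0,-0.07,0],[0,0,-0.18,0,-0.07,0],[0,0,-0.18,0,-0.07,0],[0,0,-0.18,0,-0.07,0],[0,0,-0.12,0,-0.05,0],[0,0,-0.03,0,-0.01,0],[0,0,-0.03,0,-0.01,0]]]'

```text
clock: 10.45
eef_pos: [0.4929, -0.2455, 0.0969]
ee_rot: [0.757, 0.653, -0.03, 0.025]
force: [-4.7, 2.4, -5.4]
finger_gap: 0.0178
gripper_force: 25.0
```

```bash
python3 look.py 4 side; python3 - <<'E'
from cell import robot
from h import *
ci=robot.camera_info("side");im,d=robot.get_image("side")
# barrel / ring as seen by the side camera
p=np.load("rig.npy")
for x0,x1,r in((.105,.16,.017),):
    c=rigw(p,[(x0+x1)/2,-.012,.131]);u,v=proj(ci,c)[0].astype(int);P,m=cloud(ci,d,u-30,u+30,v-25,v+25)
    L=np.c_[np.cos(.15)*(P[:,0]-p[0])-np.sin(.15)*(P[:,1]-p[1]),np.sin(.15)*(P[:,0]-p[0])+np.cos(.15)*(P[:,1]-p[1]),P[:,2]]
    q=L[m&(L[:,0]>x0)&(L[:,0]<x1)&(np.hypot(L[:,1]+.012,L[:,2]-.131)<.023)]
    s=least_squares(lambda a:np.hypot(q[:,1]-a[0],q[:,2]-a[1])-r,[-.012,.131],loss="soft_l1",f_scale=.001);print("side barrel rig y,z",s.x,len(q))
    W=dict(np.load("pics/w1.npz"));
P,m=cloud(W,W["d"],392,448,95,130);L=np.c_[np.cos(.15)*(P[:,0]-p[0])-np.sin(.15)*(P[:,1]-p[1]),np.sin(.15)*(P[:,0]-p[0])+np.cos(.15)*(P[:,1]-p[1]),P[:,2]]
q=L[m&(L[:,0]>.105)&(L[:,0]<.16)&(np.hypot(L[:,1]+.012,L[:,2]-.131)<.023)]
s=least_squares(lambda a:np.hypot(q[:,1]-a[0],q[:,2]-a[1])-.017,[-.012,.131],loss="soft_l1",f_scale=.001);print("wrist barrel rig y,z",s.x,len(q))
E
```

```text
side t 10.450 th 0.0813 travel 0.1272 err 0.0037 | tcp [ 0.4929 -0.2455  0.0969] F [-4.7  2.4 -5.4]
side t 10.500 th 0.0816 travel 0.1279 err 0.0037 | tcp [ 0.4929 -0.2455  0.097 ] F [-5.1  2.2 -6.2]
side t 10.550 th 0.0816 travel 0.1286 err 0.0038 | tcp [ 0.4929 -0.2455  0.0971] F [-5.4  2.7 -5.1]
side t 10.600 th 0.0817 travel 0.1293 err 0.0037 | tcp [ 0.4929 -0.2455  0.0971] F [-5.5  2.7 -4.9]
[ 0.7566  0.6526 -0.0305  0.0252] 0.01776716622436969 24.993957853876054
side barrel rig y,z [-0.0125832   0.13112214] 186
wrist barrel rig y,z [-0.01044378  0.13060513] 1025
```

View pics/s3c.png

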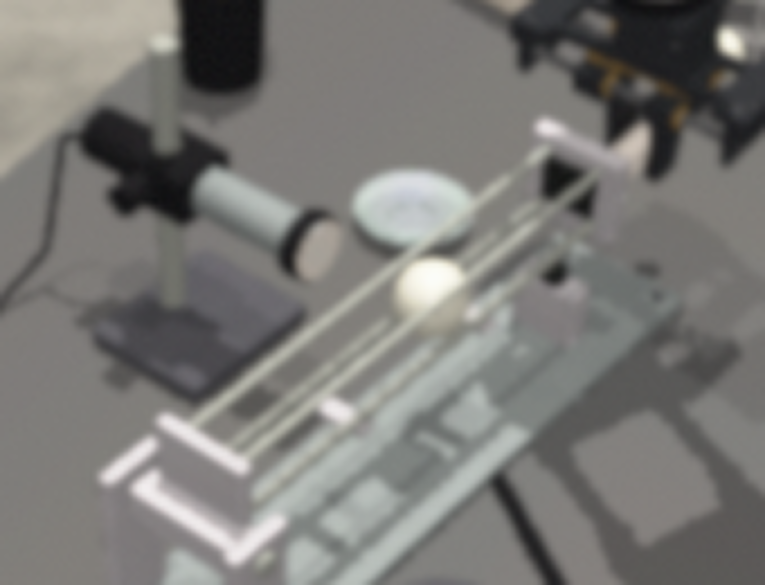

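The ball is just short of the ring light's axis at (430,293), moving slowly. The lens axis corresponds to a side reading of about 0.1325. I'll brake.

move_arm --targets '[[[0,0,0.27,0,0.1,0],[0,0,0.16,0,0.06,0],[0,0,0.02,0,0.01,0],[0,0,0.02,0,0.01,0],[0,0,0.02,0,0.01,0]]]'

```text
clock: 11.2
eef_pos: [0.4929, -0.2455, 0.0969]
ee_rot: [0.757, 0.653, -0.03, 0.025]
force: [-5.6, 2.5, -4.8]
finger_gap: 0.0176
gripper_force: 25.0
```

```bash
python3 look.py 4 side
```

```text
side t 11.200 th 0.0813 travel 0.1311 err 0.0038 | tcp [ 0.4929 -0.2455  0.0969] F [-5.6  2.5 -4.8]
side t 11.250 th 0.0812 travel 0.1310 err 0.0037 | tcp [ 0.4929 -0.2455  0.0969] F [-4.8  2.5 -5. ]
side t 11.300 th 0.0811 travel 0.1315 err 0.0039 | tcp [ 0.4929 -0.2455  0.0969] F [-6.1  3.3 -5. ]
side t 11.350 th 0.0811 travel 0.1311 err 0.0038 | tcp [ 0.4928 -0.2455  0.0968] F [-5.4  2.7 -4.9]
[ 0.7566  0.6527 -0.0301  0.0249] 0.017557102445003747 24.99386452138424
```

```bash
python3 - <<'E'
from cell import robot
from h import *
import look
p=np.load("rig.npy")
ci=robot.camera_info("wrist");im,d=robot.get_image("wrist");cv2.imwrite("pics/w3.png",im[:,:,::-1])
print("ball px",proj(ci,rigw(p,trk(.213,.021,.08))),"ring",proj(ci,rigw(p,[.09,-.0115,.131])),"barrel",proj(ci,rigw(p,[.13,-.0115,.131])))
try:
  print(look.travel(ci,d,.08))
  print(sphere(ci,d,rigw(p,trk(.213,.021,.08)),rad=25))
except Exception as e: print(e)
E
python3 look.py 3 side
```

```text
ball px [[  316.27967116 -1326.98859552]] ring [[ 1055.95563787 -1373.91796221]] barrel [[ 1392.91807504 -1385.20241201]]
index -406 is out of bounds for axis 0 with size 400
side t 11.450 th 0.0811 travel 0.1310 err 0.0036 | tcp [ 0.4929 -0.2455  0.0968] F [-5.1  4.  -5.1]
side t 11.500 th 0.0811 travel 0.1311 err 0.0036 | tcp [ 0.4929 -0.2455  0.0968] F [-6.5  2.5 -5.2]
side t 11.550 th 0.0811 travel 0.1315 err 0.0036 | tcp [ 0.4929 -0.2455  0.0968] F [-4.7  3.8 -5.8]
[ 0.7566  0.6527 -0.0301  0.0249] 0.018052852711213208 24.99376040417701
```

View pics/w3.png

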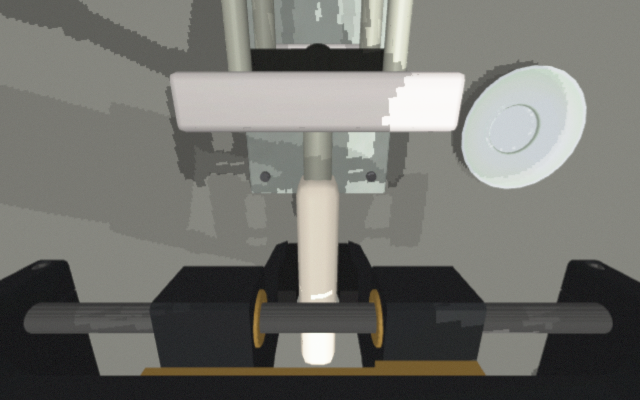

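The ball is at rest at 0.1311, within about 1.5 mm of the lens axis (the wrist view shows the handle well held between the pads). I'll hold still for the photograph.

move_arm --targets '[[[0,0,0,0,0,0],[0,0,0,0,0,0],[0,0,0,0,0,0],[0,0,0,0,0,0],[0,0,0,0,0,0],[0,0,0,0,0,0],[0,0,0,0,0,0],[0,0,0,0,0,0]]]'

```text
clock: 12.4
eef_pos: [0.4929, -0.2455, 0.0968]
ee_rot: [0.757, 0.653, -0.03, 0.025]
force: [-5.5, 3.7, -5.5]
finger_gap: 0.018
gripper_force: 25.0
```

move_arm --targets '[[[0,0,0,0,0,0],[0,0,0,0,0,0],[0,0,0,0,0,0],[0,0,0,0,0,0],[0,0,0,0,0,0],[0,0,0,0,0,0],[0,0,0,0,0,0],[0,0,0,0,0,0]]]'

```text
clock: 13.2
eef_pos: [0.4929, -0.2455, 0.0968]
ee_rot: [0.757, 0.653, -0.03, 0.025]
force: [-5.1, 3.0, -5.2]
finger_gap: 0.0181
gripper_force: 25.0
```

```bash
python3 look.py 2 side
```

```text
side t 13.200 th 0.0811 travel 0.1309 err 0.0038 | tcp [ 0.4929 -0.2455  0.0968] F [-5.1  3.  -5.2]
side t 13.250 th 0.0811 travel 0.1314 err 0.0035 | tcp [ 0.4929 -0.2455  0.0968] F [-5.1  3.2 -4.1]
[ 0.7567  0.6526 -0.03    0.0249] 0.017732580730921293 24.993845131248236
```

Completely still. I'll keep holding.

move_arm --targets '[[[0,0,0,0,0,0],[0,0,0,0,0,0],[0,0,0,0,0,0],[0,0,0,0,0,0],[0,0,0,0,0,0],[0,0,0,0,0,0],[0,0,0,0,0,0],[0,0,0,0,0,0]]]'

```text
clock: 14.1
eef_pos: [0.4929, -0.2455, 0.0968]
ee_rot: [0.757, 0.653, -0.03, 0.025]
force: [-4.7, 3.1, -4.8]
finger_gap: 0.018
gripper_force: 25.0
```

move_arm --targets '[[[0,0,0,0,0,0],[0,0,0,0,0,0],[0,0,0,0,0,0],[0,0,0,0,0,0],[0,0,0,0,0,0],[0,0,0,0,0,0],[0,0,0,0,0,0],[0,0,0,0,0,0]]]'

```text
clock: 14.9
eef_pos: [0.4929, -0.2455, 0.0968]
ee_rot: [0.757, 0.653, -0.03, 0.025]
force: [-5.9, 3.7, -4.7]
finger_gap: 0.0176
gripper_force: 25.0
```

move_arm --targets '[[[0,0,0,0,0,0],[0,0,0,0,0,0],[0,0,0,0,0,0],[0,0,0,0,0,0],[0,0,0,0,0,0],[0,0,0,0,0,0],[0,0,0,0,0,0],[0,0,0,0,0,0]]]'

```text
clock: 15.7
eef_pos: [0.4929, -0.2455, 0.0968]
ee_rot: [0.757, 0.653, -0.03, 0.025]
force: [-5.1, 3.3, -4.1]
finger_gap: 0.0177
gripper_force: 25.0
```

move_arm --targets '[[[0,0,0,0,0,0],[0,0,0,0,0,0],[0,0,0,0,0,0],[0,0,0,0,0,0],[0,0,0,0,0,0],[0,0,0,0,0,0],[0,0,0,0,0,0],[0,0,0,0,0,0]]]'

```text
clock: 16.5
eef_pos: [0.4929, -0.2455, 0.0968]
ee_rot: [0.757, 0.653, -0.03, 0.025]
force: [-5.8, 2.7, -4.7]
finger_gap: 0.0175
gripper_force: 25.0
```

move_arm --targets '[[[0,0,0,0,0,0],[0,0,0,0,0,0],[0,0,0,0,0,0],[0,0,0,0,0,0],[0,0,0,0,0,0],[0,0,0,0,0,0],[0,0,0,0,0,0],[0,0,0,0,0,0]]]'

```text
clock: 17.3
eef_pos: [0.4928, -0.2455, 0.0968]
ee_rot: [0.757, 0.653, -0.03, 0.025]
force: [-5.6, 3.4, -5.3]
finger_gap: 0.0176
gripper_force: 25.0
```

```bash
python3 look.py 2 side
```

```text
side t 17.300 th 0.0811 travel 0.1312 err 0.0036 | tcp [ 0.4928 -0.2455  0.0968] F [-5.6  3.4 -5.3]
side t 17.350 th 0.0810 travel 0.1310 err 0.0036 | tcp [ 0.4929 -0.2455  0.0968] F [-5.3  3.3 -4.5]
[ 0.7567  0.6526 -0.03    0.0249] 0.01759352129634042 24.99384731054306
```

The ball held still for 6 s. Now I'll roll it back gently.

move_arm --targets '[[[0,0,0.06,0,0.02,0],[0,0,0.13,0,0.05,0],[0,0,0.18,0,0.07,0],[0,0,0.18,0,0.07,0],[0,0,0.18,0,0.07,0],[0,0,0.18,0,0.07,0],[0,0,0.18,0,0.07,0],[0,0,0.18,0,0.07,0]]]'

```text
clock: 18.2
eef_pos: [0.4929, -0.2454, 0.0922]
ee_rot: [0.757, 0.653, -0.026, 0.021]
force: [-4.9, 4.4, -5.2]
finger_gap: 0.0178
gripper_force: 25.0
```

```bash
python3 look.py 3 side
```

```text
side t 18.200 th 0.0712 travel 0.1223 err 0.0036 | tcp [ 0.4929 -0.2454  0.0922] F [-4.9  4.4 -5.2]
side t 18.250 th 0.0711 travel 0.1213 err 0.0038 | tcp [ 0.4929 -0.2454  0.0922] F [-4.8  5.1 -3.6]
side t 18.300 th 0.0711 travel 0.1199 err 0.0038 | tcp [ 0.4929 -0.2454  0.0922] F [-5.6  5.4 -4.6]
[ 0.7568  0.6527 -0.0261  0.0214] 0.017465040806145225 24.993893830105662
```

move_arm --targets '[[[0,0,0,0,0,0],[0,0,0,0,0,0],[0,0,0,0,0,0],[0,0,0,0,0,0],[0,0,0,0,0,0],[0,0,-0.07,0,-0.03,0],[0,0,-0.13,0,-0.05,0],[0,0,-0.13,0,-0.05,0]]]'

```text
clock: 19.15
eef_pos: [0.4929, -0.2455, 0.0957]
ee_rot: [0.757, 0.653, -0.029, 0.024]
force: [-5.3, 3.0, -6.0]
finger_gap: 0.0179
gripper_force: 25.0
```

```bash
python3 look.py 3 side
```

```text
side t 19.150 th 0.0786 travel 0.0816 err 0.0038 | tcp [ 0.4929 -0.2455  0.0957] F [-5.3  3.  -6. ]
side t 19.200 th 0.0784 travel 0.0788 err 0.0039 | tcp [ 0.4929 -0.2455  0.0956] F [-4.9  3.  -4.3]
side t 19.250 th 0.0783 travel 0.0761 err 0.0037 | tcp [ 0.4929 -0.2455  0.0955] F [-5.6  3.3 -5.3]
[ 0.7567  0.6527 -0.0289  0.0239] 0.01766922263991526 24.99376779422164
```

move_arm --targets '[[[0,0,0,0,0,0],[0,0,0,0,0,0],[0,0,0,0,0,0],[0,0,0,0,0,0],[0,0,0,0,0,0],[0,0,0,0,0,0],[0,0,0,0,0,0],[0,0,0,0,0,0]]]'

```text
clock: 20.1
eef_pos: [0.4929, -0.2455, 0.0954]
ee_rot: [0.757, 0.653, -0.029, 0.024]
force: [-5.6, 3.4, -4.8]
finger_gap: 0.0173
gripper_force: 25.0
```

```bash
python3 look.py 2 side
```

```text
side t 20.100 th 0.0781 travel 0.0297 err 0.0039 | tcp [ 0.4929 -0.2455  0.0954] F [-5.6  3.4 -4.8]
side t 20.150 th 0.0780 travel 0.0271 err 0.0041 | tcp [ 0.4928 -0.2455  0.0954] F [-4.5  3.3 -4.9]
[ 0.7567  0.6527 -0.0289  0.0238] 0.017800535096212117 24.993914840742946
```

move_arm --targets '[[[0,0,-0.09,0,-0.03,0],[0,0,-0.09,0,-0.03,0],[0,0,-0.09,0,-0.03,0],[0,0,-0.05,0,-0.02,0],[0,0,0,0,0,0],[0,0,0.03,0,0.01,0],[0,0,0.06,0,0.02,0],[0,0,0.06,0,0.02,0]]]'

```text
clock: 21.0
eef_pos: [0.4929, -0.2454, 0.0938]
ee_rot: [0.757, 0.653, -0.028, 0.023]
force: [-5.1, 4.5, -6.1]
finger_gap: 0.0176
gripper_force: 25.0
```

```bash
python3 look.py 3 side
```

```text
side t 21.000 th 0.0745 travel 0.0031 err 0.0042 | tcp [ 0.4929 -0.2454  0.0938] F [-5.1  4.5 -6.1]
side t 21.050 th 0.0746 travel 0.0032 err 0.0039 | tcp [ 0.4929 -0.2455  0.0938] F [-5.   3.5 -6.1]
side t 21.100 th 0.0746 travel 0.0031 err 0.0039 | tcp [ 0.4929 -0.2454  0.0938] F [-4.4  4.4 -6.5]
[ 0.7568  0.6527 -0.0277  0.0228] 0.01792243076019603 24.993960605934262
```

move_arm --targets '[[[0,0,0.07,0,0.03,0],[0,0,0.15,0,0.06,0],[0,0,0.22,0,0.09,0],[0.01,0,0.3,0,0.12,0],[0.01,0,0.39,0,0.15,0],[0.02,0,0.48,0,0.18,0],[0.02,0,0.57,0,0.22,0],[0.03,0,0.67,0,0.26,0]]]'

```text
clock: 21.95
eef_pos: [0.493, -0.2446, 0.0768]
ee_rot: [0.757, 0.653, -0.013, 0.01]
force: [-3.3, 9.1, -5.3]
finger_gap: 0.0177
gripper_force: 25.0
```

```bash
python3 look.py 2 side
```

```text
side t 21.950 th 0.0379 travel 0.0001 err 0.0041 | tcp [ 0.493  -0.2446  0.0768] F [-3.3  9.1 -5.3]
side t 22.000 th 0.0371 travel -0.0000 err 0.0040 | tcp [ 0.493  -0.2445  0.0765] F [-1.6  8.9 -6.1]
[ 0.7573  0.6529 -0.013   0.01  ] 0.017763442968283708 24.99482082668692
```

move_arm --targets '[[[0.01,0,0.12,0,0.04,0],[0.02,0,0.25,0,0.09,0],[0.03,0,0.36,0,0.13,0],[0.04,0,0.46,0,0.17,0],[0.05,0,0.54,0,0.2,0],[0.06,0,0.6,0,0.22,0],[0.07,0,0.64,0,0.24,0],[0.07,0,0.66,0,0.25,0]]]'

```text
clock: 22.85
eef_pos: [0.4932, -0.2431, 0.0603]
ee_rot: [0.757, 0.653, 0.0, -0.001]
force: [-3.0, 10.1, -5.2]
finger_gap: 0.0177
gripper_force: 25.0
```

```bash
python3 look.py 2 side
```

```text
side t 22.850 th 0.0021 travel -0.0011 err 0.0038 | tcp [ 0.4932 -0.2431  0.0603] F [-3.  10.1 -5.2]
side t 22.900 th 0.0020 travel -0.0015 err 0.0040 | tcp [ 0.4932 -0.2431  0.0602] F [-2.9  9.9 -5.9]
[ 7.573e-01  6.530e-01  1.000e-04 -1.500e-03] 0.017984556385235276 24.994536372832954
```

move_arm --targets '[[[0,0,0.01,0,0,0],[0,0,0.02,0,0.01,0],[0,0,0.03,0,0.01,0],[0,0,0.04,0,0.01,0],[0,0,0.05,0,0.01,0],[0,0,0.05,0,0.01,0]]]'

```text
clock: 23.55
eef_pos: [0.4932, -0.243, 0.0593]
ee_rot: [0.757, 0.653, 0.001, -0.002]
force: [-3.4, 10.0, -4.3]
finger_gap: 0.018
gripper_force: 25.0
```

move_arm --targets '[[[0,0,0.01,0,0,0],[0,0,0.02,0,0,0],[0,0,0.03,0,0,0],[0,0,0.04,0,0,0],[0,0,0.04,0,0,0]]]'

```text
clock: 24.05
eef_pos: [0.4932, -0.243, 0.0593]
ee_rot: [0.757, 0.653, 0.001, -0.002]
force: [-7.3, 12.2, 3.0]
finger_gap: 0.0175
gripper_force: 25.0
```

The track rests on its support (force +3 N). Releasing.

move_arm --targets '[[[0,0,0,0,0,0],[0,0,0,0,0,0],[0,0,0,0,0,0],[0,0,0,0,0,0],[0,0,0,0,0,0],[0,0,0,0,0,0],[0,0,0,0,0,0],[0,0,0,0,0,0]]]' --gripper 0.6

```text
clock: 24.85
eef_pos: [0.4935, -0.2457, 0.0583]
ee_rot: [0.757, 0.653, -0.0, -0.0]
force: [-0.6, 0.4, 0.1]
finger_gap: 0.0527
gripper_force: 0.0
```

```bash
python3 look.py 1 side
```

```text
side t 24.850 th -0.0022 travel -0.0014 err 0.0045 | tcp [ 0.4935 -0.2457  0.0583] F [-0.6  0.4  0.1]
[ 7.573e-01  6.531e-01 -0.000e+00 -1.000e-04] 0.052656427857580936 0.0
```

Released, and the ball is at the low stop. I'll retreat straight up.

move_arm --targets '[[[0,0,-0.4,0,0,0],[0,0,-1,0,0,0],[0,0,-2,0,0,0],[0,0,-3,0,0,0],[0,0,-4,0,0,0],[0,0,-5,0,0,0],[0,0,-6,0,0,0],[0,0,-6,0,0,0]]]'

```text
clock: 25.7
eef_pos: [0.4963, -0.2472, 0.2145]
ee_rot: [0.757, 0.653, 0.002, 0.005]
force: [0.4, -0.2, 0.9]
finger_gap: 0.0531
gripper_force: 0.0
```

```bash
python3 - <<'E'
from cell import robot
import look
o=robot.get_obs();print(o["clock"],o["eef_pos"],abs(o["dq"]).max(),o["force"])
for n in("side","scene"):
    im,d=robot.get_image(n);print(n,look.travel(robot.camera_info(n),d,0))
E
```

```text
25.7 [ 0.49634136 -0.24719588  0.2144982 ] 0.05667686811259596 [ 0.4334265  -0.24533219  0.93724609]
side (np.float64(-0.001194124791568283), np.float64(0.004250350949139241))
scene (np.float64(0.0011383791512154901), np.float64(0.0038032378287835827))
```

Both cameras read the ball exactly where it was at the start, and the track is down. Handing in.

```bash
python3 -c "
from cell import robot
print(robot.hand_in())"
```

```text
the job is handed in; nothing more can be done
None
```

Job handed in at about 26 s: the ball stood still for 6 s, measured within about 2 mm of the lens axis, then rolled back gently (about 0.05 m/s) to the lower stop; the track is on its rest and the handle is released.

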